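# Close up the shaft support and clip in the test rod

## Robot

A 6-joint arm with a two-finger parallel gripper is mounted at the origin on the work surface. World frame = base frame: x ahead of the robot, y to its left, z up, the work surface at z = 0. Lengths are in m, angles in rad, forces in N, time in s.
With the tool pointing down it reaches from about 0.35 to 0.95 m from the base axis. Payload 17.4 kg.
Tool frame: the origin (TCP) lies on the centre line of the jaws, within the pads' length; the fingertips stand 22 mm ahead of it and the grasp point (between the pads) lies 3 mm ahead of it (manip.finger_overhang is the distance from the TCP to the fingertips, in m); z points along the fingers, y is the line along which they close (so a half turn about z gives the same grasp; the last joint's range is limited). The gripper opens to 93 mm and grips with 3 to 60 N. Pads are 15 mm wide; open, the fingers measure 128 mm over their backs; the gripper's body (75 mm by 188 mm) begins 65 mm behind the grasp point.
Start: joints at [1.275, 0.116, 1.442, -0, 1.584, -0.038], TCP at [0.172, 0.653, 0.241] pointing down, gripper open.
Joint ranges: [-2.83, 2.83], [-0.83, 2.19], [0.07, 2.5], [-1.14, 4.28], [0.01, 3], [-2.97, 2.97]. Speed limits (rad/s): [1.89, 1.89, 2.22, 3.14, 3.14, 3.14].

## Interface

Orientations are given as a unit quaternion [x, y, z, w].
In Python, from cell import manip gives the robot as it stands.
- The arm moves only by the tool carry_out, never from a script. Its argument "plan" is text: rows parted by semicolons, each of 7 numbers parted by spaces: the turn, a rotation vector about the world's x, y, z in rad, then the shift along the world's x, y, z in m, then the finger opening in m, from 0 to 0.093. A call has 1 to 8 rows; each row shifts and turns the commanded pose from where the row before left it; what a row does not reach is not made up. A row lasts 1/10 s, in which the tool goes at most 50 mm and 8.59 degrees, less where a joint would pass 70% of its speed; a pose out of reach is approached as far as the arm can. A call is refused whole if a number of a shift passes 0.05 or a number of a turn 0.15, either way. A call with a gripper value outside its range is refused whole. The fingers move at their own pace and stop on an object; "newtons" is the grip in N (left out, the last holds). Time passes only in rows, so rows that do not move let the fingers close. It gives the time, the measured TCP pose, the force, the opening and the grip force at its end, in the units of the state.
- manip.get_state(): the state, without advancing time (a new reading comes with each control period).
- manip.snapshot(name): name is "scene" or "top"; returns a dict with "img" (400x640x3 uint8, blue, green, red), "intrinsics" (3x3 intrinsics, pixels), "pose" (4x4, takes a point from camera to world coordinates). Camera axes: x right, y down, z forward; pixel columns grow to the right and rows downward; lengths in m; the calibration is good to about 2 mm. A picture is of the moment at which its call begins. There is no depth.
- manip.job_done(): hands the job in; it is judged then, once.
The state is a dict: "clock": time; "joints": joint angles; "qd": joint speeds; "joint_torque": joint torques, N m; "tcp_pos": TCP position; "eef_rot": TCP orientation; "force": force on the tool from outside, world axes, zero at the start; "moment": the same for the moment, N m; "grip_width": finger opening in m; "gripper_force": force on a finger pad.
Only numpy, scipy, OpenCV 4.12 (cv2) and the standard library are available. Lean on these libraries where they do the work, as an engineer would, in place of code of your own. Each camera call takes 0.05 s, during which the arm holds its last target. There are 200 camera calls.

## Task

Set up the inspection fixture: stand the loose blue support block on the fixture's plate and butt it flush against the fixed blue head, in line with it and with no gap between them. Then lift the steel test rod from its green cradle, lay it along the fixture with its red middle band about midway between the clip and the block's V, and push it down past the sprung orange jaw until it sits fully home in the fork clip and in the V. Let go of everything, and do not move or tip the dial gauge stand, caliper, V-block or jar.

Things in the scene. Friction and masses are not known exactly. Their poses are not given: they have to be found in the camera images.
- fixture: fixed dark steel plate 230 x 84 x 12 mm; origin at the centre of its underside, x along its length, pointing to the robot's left within 0.45 rad. On it a fixed blue head: x -110 to -45 mm, y -24 to +24, top z = 46; the block butts against its flat end at x = -45. The plate is free from x = -45 to +115. On the head stands the fork clip.
- block_seat (a point): point on the fixture's plate top, at x = +5, y = 0, z = 12 mm of the fixture, axes as the fixture: the block's origin is here when the block is butted flush and in line with the head.
- rod_seat (a point): point at x = -40, y = 0, z = 70 mm of the fixture, axes as the fixture: the rod's origin (its middle) is here when the rod is fully home, x axes parallel (either way round).
- clip (a point): middle of the fork clip on the seated rod's axis: x = -85 (clip spans -93 to -77), y = 0, z = 70 mm of the fixture. Flat floor at z = 62. On -y a fixed aluminium prong, inner face y = -8.75, up to z = 97, flared outward from z = 86. On +y the orange jaw. A rod lowered in first rests on roller and prong, axis at z about 84, and snaps in when pushed on.
- jaw (a joint): hinge of the sprung orange jaw (rad): 0 shut, grows outward (+y of the fixture) to 0.6. Pivot at y = 20, z = 52 mm of the fixture, top edge z = 96; its white roller, radius 5, at y = 10.5, z = 77.8 overhangs the seated rod. Spring 0.07 Nm at 0, plus 0.45 Nm/rad; the rod passes at about 0.1 rad with 5 to 12 N down at the clip, then it shuts to 0.
- block: loose blue support block, 0.3 to 0.6 kg, 100 (x) x 48 (y) x 34 mm, with a white V rest on its middle; origin at the centre of its underside. The V (14 mm in x, 34 in y, top at 60) holds a 16 mm rod along x, axis 58 mm above the underside. The same either way round; grip across the 48 mm. It starts on one side of the fixture, the cradle on the other.
- rod: steel test rod, 16 mm diameter, 170 mm long, about 0.26 kg, with a red band 30 mm long on its middle; origin at its middle on its axis, x along its length (y and z may turn with it). It starts in the cradle with its axis 40 mm above the bench.
- cradle: green rod cradle, fixed: base 110 (x) x 60 x 8 mm, with black V rests 12 mm long at x = +40 and -40 mm, 34 mm over their arms in y; the rod lies along its x, and the space between the rests is free above the base. Origin at the centre of its underside.
- dial_stand: dial gauge on a round black base 76 mm in diameter with a post, 205 mm tall, just beyond the fixture on its -y side; leave alone. Origin at the centre of its underside.
- caliper: caliper lying flat, 160 x 50 x 14 mm, x along its beam, on the fixture's +y side (towards the robot); leave alone. Origin near its beam's middle, on the bench.
- vblock: steel V-block, 50 x 50 x 45 mm, close beyond the cradle's +x end; leave alone. Origin at the centre of its underside.
- jar: sample jar, 54 mm in diameter, 75 mm tall, white cap, close beyond the block's starting +x end; leave alone. Origin at the centre of its underside.

How it is judged:
On the way, in this order (a step that is already met when the one before it is completed fails the run):
1. the block stands butted flush against the head, in line, before the rod is in the clip (x of block in the frame of block_seat between -0.004 and 0.002 m and y of block in the frame of block_seat between -0.004 and 0.004 m and z of block in the frame of block_seat between -0.003 and 0.003 m and angle between the x axis of block and the x axis of fixture, either way round below 0.03 rad and angle between block's own z axis and vertical below 0.05 rad), for 0.2 s.
2. the rod is snapped home in the clip and lies in the block's V (x of rod in the frame of rod_seat between -0.02 and 0.02 m and y of rod in the frame of rod_seat between -0.004 and 0.004 m and z of rod in the frame of rod_seat between -0.0025 and 0.0025 m and angle between the x axis of rod and the x axis of fixture, either way round below 0.06 rad and value of joint jaw below 0.06 rad), for 0.2 s.
At the end, for the whole second after the job is handed in: Block on the plate, gap to the head under 2 mm, sideways within 4 mm, in line within 0.03 rad; rod in clip and V within 2.5 mm in height, 4 mm sideways, 20 mm lengthwise and 0.06 rad; jaw shut over it (below 0.06 rad); both at rest (all of step 1 and all of step 2 and linear speed of each of block, rod below 0.02 m/s); the robot touches nothing.
It fails at once if the dial gauge stand is moved more than 15 mm or tipped (distance of dial_stand from where it was at the start of the episode above 0.015 m or angle between dial_stand's own z axis and vertical above 0.25 rad).
It fails at once if the caliper is moved more than 15 mm or tipped (distance of caliper from where it was at the start of the episode above 0.015 m or angle between caliper's own z axis and vertical above 0.25 rad).
It fails at once if the V-block is moved more than 15 mm or tipped (distance of vblock from where it was at the start of the episode above 0.015 m or angle between vblock's own z axis and vertical above 0.25 rad).
It fails at once if the sample jar is moved more than 15 mm or tipped (distance of jar from where it was at the start of the episode above 0.015 m or angle between jar's own z axis and vertical above 0.25 rad).
It also fails if it takes over 61 s, if anything falls off the work surface, if the arm or the gripper's body presses on something with over 40 N, if the wrist force passes 120 N, or if a joint passes its speed limit or range.

## Working session

There is one attempt and no reset: what is moved stays moved. The work goes in short steps, Python scripts to look and compute and a tool call to move; the robot and the scene stay as the last step left them, time stands still between calls to the robot, and variables do not carry over. Pictures are saved under pics/ and viewed, at most 12 in all, crops included, and the job is handed in when it is done.

Besides the shell and the picture viewer there is one more tool, called after ">>>" as name(argument=value, ...) on one line, values as JSON. carry_out: Moves the arm, as the interface text tells. Its arguments: {"type":"object","properties":{"plan":{"type":"string"},"newtons":{"type":"number"}},"required":["plan"]}

```bash
mkdir -p pics; ls
cat > h.py <<'E'
import numpy as np, cv2
from cell import manip
from scipy.spatial.transform import Rotation as R
def ray(s,u,v,z):
    K=np.array(s["intrinsics"]);T=np.array(s["pose"])
    d=T[:3,:3]@np.linalg.inv(K)@np.array([u,v,1.]);o=T[:3,3]
    return o+d*(z-o[2])/d[2]
def proj(s,p):
    K=np.array(s["intrinsics"]);T=np.array(s["pose"])
    c=T[:3,:3].T@(np.array(p)-T[:3,3]);q=K@c
    return q[:2]/q[2]
E
python3 - <<'E'
from h import *
for n in("scene","top"):
    s=manip.snapshot(n);cv2.imwrite(f"pics/{n}0.png",s["img"]);print(n,np.round(s["pose"],3).tolist(),np.round(s["intrinsics"],1).tolist())
print(manip.get_state())
E
```

```text
pics
scene [[0.524, 0.644, -0.558, 1.274], [0.852, -0.396, 0.344, -0.422], [0.0, -0.655, -0.756, 1.035], [0.0, 0.0, 0.0, 1.0]] [[474.1, 0.0, 324.5], [0.0, 474.1, 201.7], [0.0, 0.0, 1.0]]
top [[0.011, -0.982, 0.186, 0.343], [-1.0, -0.009, 0.013, -0.016], [-0.011, -0.186, -0.982, 1.25], [0.0, 0.0, 0.0, 1.0]] [[394.6, 0.0, 315.5], [0.0, 394.6, 198.7], [0.0, 0.0, 1.0]]
{'clock': 0.1, 'joints': array([ 1.27524134e+00,  1.16421803e-01,  1.44219179e+00, -8.69687264e-06,
        1.58401882e+00, -3.78047859e-02]), 'qd': array([ 0.00075139, -0.00140164, -0.00110398, -0.00237786, -0.00201978,
        0.00098269]), 'joint_torque': array([ 1.01168731e-03, -7.22901177e+01, -6.23861504e+01,  7.81536964e-02,
        2.28607049e-02, -7.14831594e-05]), 'tcp_pos': array([0.17202717, 0.6525396 , 0.23999408]), 'eef_rot': array([ 1.28518693e-01,  9.91706950e-01, -5.13399241e-04, -8.19655141e-05]), 'force': array([ 0.17762099,  0.13433329, -0.12354557]), 'moment': array([0.03219994, 0.00177436, 0.01067878]), 'gripper_force': 0.0, 'grip_width': 0.09302981044150947}
```

View pics/scene0.png

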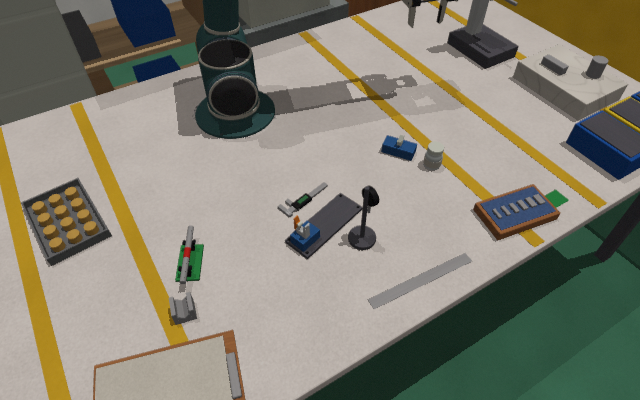

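View pics/top0.png

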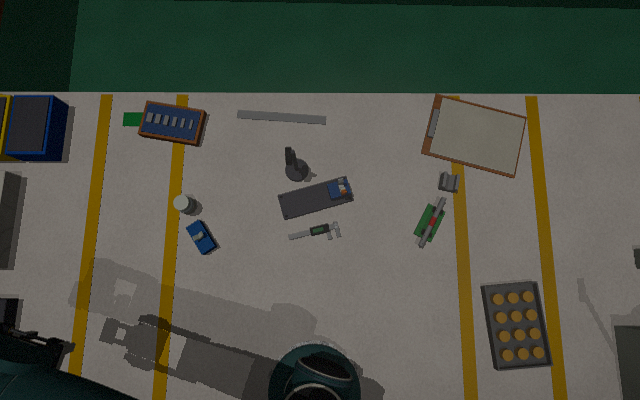

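Scene picture: fixture plate around (325,222) with the blue head at its left end (303,236), loose block at (400,147), jar at (433,156), rod band at (186,252). In the top view: fixture (316,197) with the head at its right end, block (201,237), rod (432,222).

Run:
```python
from h import *
S={n:manip.snapshot(n) for n in("scene","top")}
import pickle;pickle.dump(S,open("s0.pkl","wb"))
t=S["top"]["img"];c=S["scene"]["img"]
def crop(i,u,v,w,h,k): return cv2.resize(i[v:v+h,u:u+w],None,fx=k,fy=k,interpolation=cv2.INTER_CUBIC)
a=np.hstack([crop(t,272,170,90,55,4),crop(t,180,195,45,55,4),crop(t,405,165,65,55,4)][:2]+[crop(t,408,190,50,55,4)])
b=np.hstack([crop(c,280,180,90,80,4),crop(c,375,125,45,80,4),crop(c,165,225,50,80,4)])
cv2.imwrite("pics/crops0.png",np.vstack([a,b]))
print(a.shape,b.shape)
for n in S:
    hsv=cv2.cvtColor(S[n]["img"],cv2.COLOR_BGR2HSV)
    for col,lo,hi in(("blue",(100,120,40),(125,255,255)),("green",(50,120,40),(80,255,255)),("red",(0,150,60),(6,255,255)),("orange",(7,150,120),(16,255,255)),("dark",(0,0,30),(180,90,85))):
        m=cv2.inRange(hsv,lo,hi)
        k,l,st,ce=cv2.connectedComponentsWithStats(m)
        print(n,col,[(st[i].tolist(),ce[i].round(1).tolist()) for i in range(1,k) if 12<st[i][4]<3000 and ((150<ce[i][0]<460 and 125<ce[i][1]<300))])
```

```text
(220, 740, 3) (320, 740, 3)
scene blue [([382, 136, 35, 24, 503], [398.7, 148.0]), ([290, 221, 30, 31, 402], [305.4, 237.6])]
scene green [([298, 195, 10, 9, 34], [302.5, 198.9]), ([176, 245, 9, 36, 122], [179.8, 262.5]), ([187, 245, 16, 36, 373], [195.4, 262.4])]
scene red [([184, 247, 7, 11, 62], [186.8, 251.7])]
scene orange [([294, 216, 6, 8, 27], [296.5, 219.2])]
scene dark [([223, 137, 13, 2, 13], [229.0, 137.9]), ([428, 149, 12, 8, 42], [432.2, 153.4]), ([424, 156, 16, 14, 149], [430.8, 163.8]), ([306, 186, 21, 13, 28], [315.2, 193.2]), ([285, 186, 92, 73, 2190], [340.1, 224.1]), ([286, 200, 11, 7, 15], [290.9, 203.2]), ([278, 207, 14, 10, 21], [284.0, 212.1]), ([292, 206, 8, 7, 16], [295.4, 209.2]), ([294, 227, 12, 12, 57], [301.0, 232.1]), ([177, 281, 9, 3, 19], [181.8, 281.8])]
top blue [([344, 179, 7, 14, 39], [346.9, 186.1]), ([327, 182, 14, 16, 143], [333.5, 189.6]), ([186, 220, 29, 34, 400], [200.4, 236.7])]
top green [([414, 204, 19, 33, 175], [423.4, 219.7]), ([427, 212, 18, 30, 93], [436.0, 225.7])]
top red [([429, 217, 7, 9, 42], [432.0, 220.9])]
top orange []
top dark [([195, 114, 15, 33, 106], [203.4, 130.5]), ([285, 147, 32, 35, 639], [296.5, 167.3]), ([438, 172, 22, 21, 329], [448.5, 182.1]), ([278, 176, 76, 44, 1652], [311.4, 199.1]), ([180, 196, 23, 20, 255], [192.3, 207.3]), ([432, 197, 14, 22, 142], [438.7, 207.6]), ([199, 220, 22, 35, 108], [210.9, 239.3]), ([290, 223, 46, 17, 176], [317.6, 230.1]), ([418, 225, 16, 24, 158], [424.9, 236.0]), ([195, 234, 9, 7, 16], [199.8, 237.4])]
```

View pics/crops0.png

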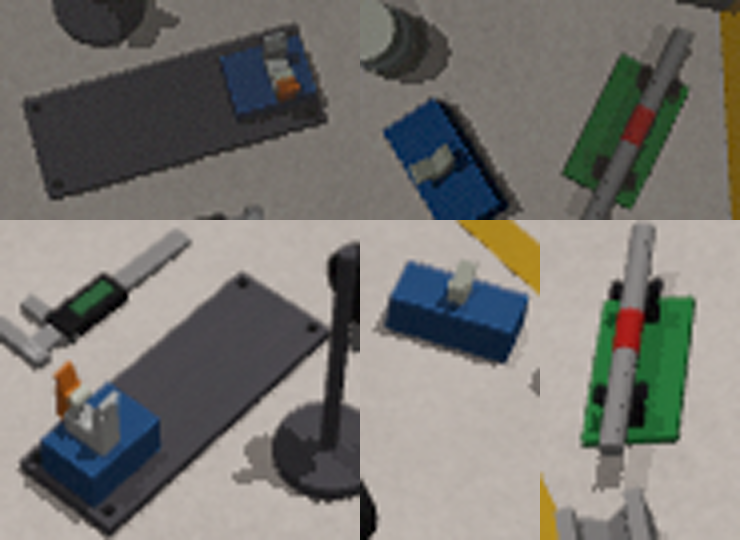

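The crops show everything clearly: plate corners in the top crop at about (25,100),(295,25),(327,120),(54,199), the orange jaw on the robot side of the head, the block's top face with its V, and the rod with its band at (638,126). Next step: corners to points.

```bash
cat > m0.py <<'E'
from h import *
import pickle;S=pickle.load(open("s0.pkl","rb"))
def pts(n,ox,oy,u0,v0,L,z):
    return np.array([ray(S[n],u0+(x-ox+.5)/4-.5,v0+(y-oy+.5)/4-.5,z)[:2] for x,y in L])
def quad(name,P):
    e=[np.linalg.norm(P[i]-P[(i+1)%4]) for i in range(4)]
    print(name,P.round(4).tolist(),"c",P.mean(0).round(4),"edges",np.round(e,4),"ang",[round(float(np.arctan2(*(P[(i+1)%4]-P[i])[::-1])),3) for i in range(4)])
quad("plate top",pts("top",0,0,272,170,[(25,100),(295,25),(327,120),(54,199)],.012))
quad("plate scene",pts("scene",0,220,280,180,[(22,463),(108,530),(329,326),(241,272)],.012))
quad("block scene",pts("scene",360,220,375,125,[(408,262),(528,296),(511,331),(390,298)],.034))
quad("head scene",pts("scene",0,220,280,180,[(41,432),(95,475),(160,421),(107,382)],.046))
# rod & cradle: axis fits
for n in S:
    hsv=cv2.cvtColor(S[n]["img"],cv2.COLOR_BGR2HSV)
    g=cv2.inRange(hsv,(50,120,40),(80,255,255)); g[:,:400 if n=="top" else 150]=0; g[:,460 if n=="top" else 220:]=0
    if n=="scene": g[:, 215:]=0
    r=cv2.minAreaRect(cv2.findNonZero(g)); B=cv2.boxPoints(r)
    quad("cradle "+n,np.array([ray(S[n],*b,.008)[:2] for b in B]))
    m=cv2.inRange(hsv,(0,150,60),(6,255,255))
    l=cv2.connectedComponentsWithStats(m); 
    q=[c for c,s in zip(l[3],l[2]) if 30<s[4]<90 and (c[0]>400 if n=="top" else c[0]<200)]
    print("red",n,[ray(S[n],*c,.044).round(4) for c in q])
    b=cv2.inRange(hsv,(100,120,40),(125,255,255)); l=cv2.connectedComponentsWithStats(b)
# rod ends
print("rod ends top",ray(S["top"],408+(685-540)/4,190+33/4,.044),ray(S["top"],408+(590-540)/4,190+210/4,.044))
print("rod ends scene",ray(S["scene"],165+(646-540)/4,225+6/4,.044),ray(S["scene"],165+(610-540)/4,225+(446-220)/4,.044))
i=S["top"]["img"];hsv=cv2.cvtColor(i,cv2.COLOR_BGR2HSV);b=cv2.inRange(hsv,(100,120,75),(125,255,255));b[:,:180]=0;b[:,225:]=0;b[:210]=0;b[260:]=0
B=cv2.boxPoints(cv2.minAreaRect(cv2.findNonZero(b)));print(len(cv2.findNonZero(b)));quad("block top",np.array([ray(S["top"],*p,.034)[:2] for p in B]))
E
python3 m0.py
```

```text
plate top [[0.59, 0.1211], [0.6536, -0.0952], [0.5759, -0.1204], [0.5103, 0.0958]] c [5.825e-01 3.000e-04] edges [0.2254 0.0817 0.2259 0.0836] ang [-1.285, -2.827, 1.865, 0.307]
plate scene [[0.5807, -0.1182], [0.6571, -0.0964], [0.5891, 0.1241], [0.5132, 0.099]] c [0.585  0.0021] edges [0.0795 0.2308 0.0799 0.2274] ang [0.278, 1.87, -2.821, -1.269]
block scene [[0.4006, 0.3478], [0.482, 0.4038], [0.5064, 0.3675], [0.4274, 0.3106]] c [0.4541 0.3574] edges [0.0988 0.0437 0.0974 0.0459] ang [0.602, -0.979, -2.517, 2.194]
head scene [[0.5882, -0.1058], [0.6366, -0.093], [0.6212, -0.0349], [0.5747, -0.0481]] c [ 0.6052 -0.0705] edges [0.0501 0.0601 0.0484 0.0593] ang [0.258, 1.83, -2.866, -1.34]
cradle scene [[-0.4754, -0.1312], [-0.4359, -0.0262], [0.5782, -0.3444], [0.548, -0.41]] c [ 0.0537 -0.228 ] edges [0.1122 1.0628 0.0723 1.0607] ang [1.211, -0.304, -2.001, 2.876]
red scene [array([ 0.503 , -0.3567,  0.044 ])]
cradle top [[1.2758, -0.2896], [1.2764, -0.4965], [0.4479, -0.4498], [0.4461, -0.2658]] c [ 0.8616 -0.3754] edges [0.2069 0.8297 0.1841 0.8301] ang [-1.568, 3.085, 1.581, -0.029]
red top [array([ 0.5056, -0.3584,  0.044 ])]
rod ends top [ 0.57671757 -0.3991702   0.044     ] [ 0.43916557 -0.32051805  0.044     ]
rod ends scene [ 0.43273372 -0.31692834  0.044     ] [ 0.58057501 -0.39718296  0.044     ]
365
block top [[0.4806, 0.4033], [0.5053, 0.3646], [0.4238, 0.3101], [0.3997, 0.3485]] c [0.4523 0.3566] edges [0.0459 0.0981 0.0453 0.0978] ang [-1.003, -2.553, 2.131, 0.595]
```

Run:
```python
from h import *
import pickle;S=pickle.load(open("s0.pkl","rb"))
th=1.866;o=np.array([.584,.0012]);ex=np.array([np.cos(th),np.sin(th)]);ey=np.array([-ex[1],ex[0]])
f=lambda p:(np.round([(p[:2]-o)@ex*1e3,(p[:2]-o)@ey*1e3],1),p.round(3))
s=S["scene"];t=S["top"]
# dark masks around dial
for n,(u0,u1,v0,v1) in(("scene",(345,385,180,255)),("top",(280,322,142,185))):
    h=cv2.cvtColor(S[n]["img"],cv2.COLOR_BGR2HSV)[...,2][v0:v1,u0:u1]
    m=(h<75).astype(np.uint8)
    print(n);print("\n".join("%d "%(v0+i)+"".join("#" if x else "." for x in r) for i,r in enumerate(m) if i%2==0))
for z in(0,.02):print("base scene (362,238)",z,f(ray(s,362,238,z)),"top (297.5,170)",f(ray(t,297.5,170,z)))
```

```text
scene
180 ........................................
182 ........................................
184 ........................................
186 .......................###..............
188 ...................##.#######...........
190 .................#############..........
192 .................###############........
194 .................################.......
196 ..................################......
198 .#.................###############......
200 .#.##..............###############......
202 ...##.............################......
204 ...#..............##############........
206 ...........####...#########.............
208 .#........#####.######.##...............
210 .......##....###..#######...............
212 ...........###....####.##...............
214 .........##......####...................
216 .......##........####...................
218 ....###..........####...................
220 ..###............####...................
222 ###..............####...................
224 ................####....................
226 ...............######...................
228 ..........
[... 1256 characters left out ...]
########.............
170 .....#########################............
172 ......#######################.............
174 ......######################..#.###.......
176 .......#######################.#.###......
178 .........################.....##..........
180 ............###########.####.##...........
182 ..........................................
184 ....................................######
base scene (362,238) 0 (array([  36.1, -105.7]), array([0.675, 0.066, 0.   ])) top (297.5,170) (array([  30.2, -104.4]), array([0.675, 0.06 , 0.   ]))
base scene (362,238) 0.02 (array([  23.7, -114. ]), array([0.686, 0.057, 0.02 ])) top (297.5,170) (array([ 30.6, -99. ]), array([0.67 , 0.059, 0.02 ]))
```

Dial stand stands at about fixture (32,-103) mm: I grip the block 35 mm off-centre (its end away from the jar), so that the gripper's body stays clear of the dial. Moving over the block.

>>> carry_out(plan="0 0 -0.1427 0.0158 -0.0197 -0.0056 0.093;0 0 -0.1427 0.0158 -0.0197 -0.0056 0.093;0 0 -0.1427 0.0158 -0.0197 -0.0056 0.093;0 0 -0.1427 0.0158 -0.0197 -0.0056 0.093;0 0 -0.1427 0.0158 -0.0197 -0.0056 0.093;0 0 -0.1427 0.0158 -0.0197 -0.0056 0.093;0 0 -0.1427 0.0158 -0.0197 -0.0056 0.093;0 0 -0.1427 0.0158 -0.0197 -0.0056 0.093")

```text
clock: 1.0
tcp_pos: [0.299, 0.4942, 0.1955]
eef_rot: [0.646, 0.763, -0.0, -0.0]
force: [0.4, 0.2, 0.4]
grip_width: 0.0932
gripper_force: 0.0
```

>>> carry_out(plan="0 0 -0.1427 0.0158 -0.0197 -0.0056 0.093;0 0 -0.1427 0.0158 -0.0197 -0.0056 0.093;0 0 -0.1427 0.0158 -0.0197 -0.0056 0.093;0 0 -0.1427 0.0158 -0.0197 -0.0056 0.093;0 0 -0.1427 0.0158 -0.0197 -0.0056 0.093;0 0 -0.1427 0.0158 -0.0197 -0.0056 0.093;0 0 -0.1427 0.0158 -0.0197 -0.0056 0.093;0 0 -0.1427 0.0158 -0.0197 -0.0056 0.093")

```text
clock: 1.8
tcp_pos: [0.4254, 0.3366, 0.1508]
eef_rot: [0.956, 0.293, -0.0, 0.0]
force: [-0.3, 0.7, -0.7]
grip_width: 0.093
gripper_force: 0.0
```

```bash
cat >> h.py <<'E'
def st():
    s=manip.get_state();M=R.from_quat(s["eef_rot"]).as_matrix();p=s["tcp_pos"]
    th=1.866;o=np.array([.584,.0012]);ex=np.array([np.cos(th),np.sin(th)]);ey=np.array([-ex[1],ex[0]])
    print("t",round(s["clock"],2),"tcp",p.round(4),"yaw_y",round(float(np.arctan2(M[1,1],M[0,1])),4),"zax",M[:,2].round(3),"F",np.round(s["force"],1),"M",np.round(s["moment"],2),"w",round(s["grip_width"],4),"g",round(s["gripper_force"],1),"fix",((p[:2]-o)@ex*1e3).round(1),((p[:2]-o)@ey*1e3).round(1),"j6",round(s["joints"][5],2))
E
python3 -c "
from h import *
st()
for n in('scene','top'):
    s=manip.snapshot(n);cv2.imwrite(f'pics/{n}1.png',s['img'])"
```

```text
t 1.8 tcp [0.4254 0.3366 0.1508] yaw_y -0.9761 zax [-0. -0. -1.] F [-0.3  0.7 -0.7] M [-0.04  0.15 -0.05] w 0.093 g 0.0 fix 367.0 54.2 j6 1.6
```

>>> carry_out(plan="0 0 0.005 -0.0012 0.0006 -0.04 0.093;0 0 0 0 0 -0.04 0.093;0 0 0 0 0 -0.03 0.093;0 0 0 0 0 -0.0108 0.093;0 0 0 0 0 0 0.03;0 0 0 0 0 0 0.03;0 0 0 0 0 0 0.03;0 0 0 0 0 0 0.03", newtons=60)

```text
clock: 2.7
tcp_pos: [0.4243, 0.3386, 0.0317]
eef_rot: [0.954, 0.298, 0.001, -0.0]
force: [0.4, -0.4, -0.5]
grip_width: 0.0653
gripper_force: 0.0
```

```bash
python3 -c "
from h import *
st()
a=manip.snapshot('scene')['img'];b=manip.snapshot('top')['img']
A=cv2.resize(a[60:180,350:470],None,fx=4,fy=4);B=cv2.resize(b[180:300,150:225],None,fx=4,fy=4)
cv2.imwrite('pics/grip1.png',np.hstack([A,B]))"
```

```text
t 2.7 tcp [0.4243 0.3386 0.0317] yaw_y -0.965 zax [ 0.002  0.001 -1.   ] F [ 0.4 -0.4 -0.5] M [-0.06  0.13 -0.01] w 0.0653 g 0.0 fix 369.2 54.7 j6 1.59
```

View pics/grip1.png

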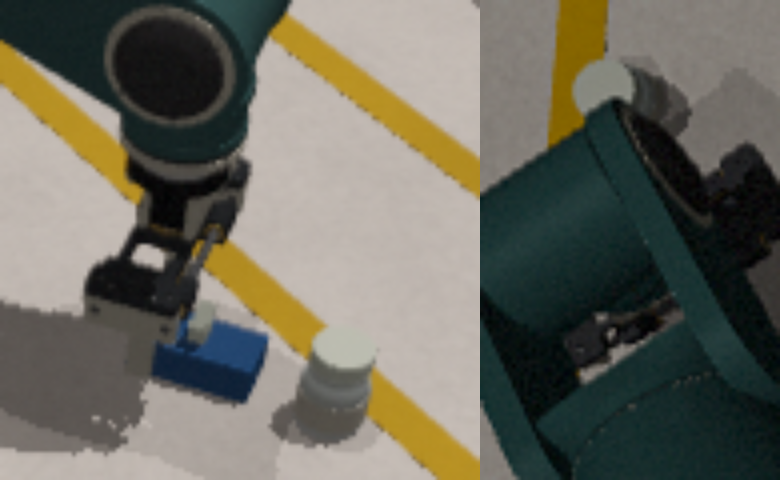

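The gripper straddles the block's left end at (150,330) in the crop, clear of the jar; the fingers are still closing.

>>> carry_out(plan="0 0 0 0 0 0 0.03;0 0 0 0 0 0 0.03;0 0 0 0 0 0 0.03;0 0 0 0 0 0 0.03;0 0 0 0 0 0 0.03;0 0 0 0 0 0 0.03")

```text
clock: 3.4
tcp_pos: [0.4238, 0.3382, 0.0306]
eef_rot: [0.955, 0.298, 0.0, -0.0]
force: [-1.6, -1.9, 5.6]
grip_width: 0.0474
gripper_force: 60.0
```

```bash
python3 -c "
from h import *
st()"
```

```text
t 3.4 tcp [0.4238 0.3382 0.0306] yaw_y -0.9652 zax [ 0.  0. -1.] F [-1.6 -1.9  5.6] M [-0.15  0.57 -0.02] w 0.0474 g 60.0 fix 369.0 55.2 j6 1.59
```

>>> carry_out(plan="0 0 0 0 0 0.02 0.03;0 0 0 0 0 0.03 0.03;0 0 0 0 0 0.035 0.03;0 0 0 0 0 0.035 0.03;0 0 0 0 0 0 0.03")

```text
clock: 3.9
tcp_pos: [0.4249, 0.3389, 0.1547]
eef_rot: [0.955, 0.298, 0.003, -0.001]
force: [0.8, -0.2, -4.2]
grip_width: 0.0476
gripper_force: 60.0
```

```bash
python3 -c "
from h import *
st()
a=manip.snapshot('scene')['img']
cv2.imwrite('pics/lift1.png',cv2.resize(a[30:190,350:480],None,fx=3,fy=3))"
```

```text
t 3.9 tcp [0.4249 0.3389 0.1547] yaw_y -0.9652 zax [ 0.005  0.003 -1.   ] F [ 0.8 -0.2 -4.2] M [-0.06  0.26 -0.04] w 0.0476 g 60.0 fix 369.4 54.0 j6 1.59
```

View pics/lift1.png

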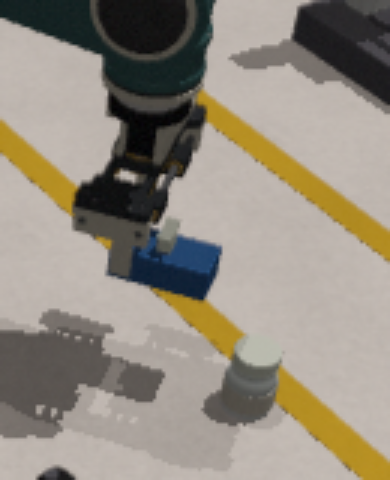

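The block is held level at (175,262), lifted above the jar at (250,370). Carrying it in, on the robot side of the fixture.

>>> carry_out(plan="0 0 0.126 0.0108 -0.0376 0 0.03;0 0 0.126 0.0108 -0.0376 0 0.03;0 0 0.126 0.0108 -0.0376 0 0.03;0 0 0.126 0.0108 -0.0376 0 0.03;0 0 0.126 0.0108 -0.0376 0 0.03")

```text
clock: 4.45
tcp_pos: [0.4771, 0.1484, 0.1479]
eef_rot: [0.814, 0.581, -0.001, -0.0]
force: [0.6, 0.5, -4.7]
grip_width: 0.0477
gripper_force: 60.0
```

>>> carry_out(plan="0 0 0.126 0.0108 -0.0376 0 0.03;0 0 0.126 0.0108 -0.0376 0 0.03;0 0 0.126 0.0108 -0.0376 0 0.03;0 0 0.126 0.0108 -0.0376 0 0.03;0 0 0.126 0.0108 -0.0376 0 0.03;0 0 0 0 0 0 0.03;0 0 0 0 0 0 0.03")

```text
clock: 5.15
tcp_pos: [0.531, -0.0386, 0.148]
eef_rot: [0.597, 0.802, -0.001, -0.001]
force: [0.3, -0.3, -4.7]
grip_width: 0.0478
gripper_force: 60.0
```

```bash
python3 -c "
from h import *
st()
for n in('scene','top'):
    s=manip.snapshot(n);cv2.imwrite(f'pics/{n}2.png',s['img'])
a=cv2.imread('pics/scene2.png');b=cv2.imread('pics/top2.png')
cv2.imwrite('pics/carry2.png',np.hstack([cv2.resize(a[110:260,250:390],None,fx=3,fy=3),cv2.resize(b[130:280,265:380],None,fx=3,fy=3)]))"
```

```text
t 5.15 tcp [ 0.531  -0.0386  0.148 ] yaw_y 0.2921 zax [-0.003  0.    -1.   ] F [ 0.3 -0.3 -4.7] M [-0.23 -0.04 -0.  ] w 0.0478 g 60.0 fix -22.6 62.3 j6 -0.41
```

View pics/carry2.png

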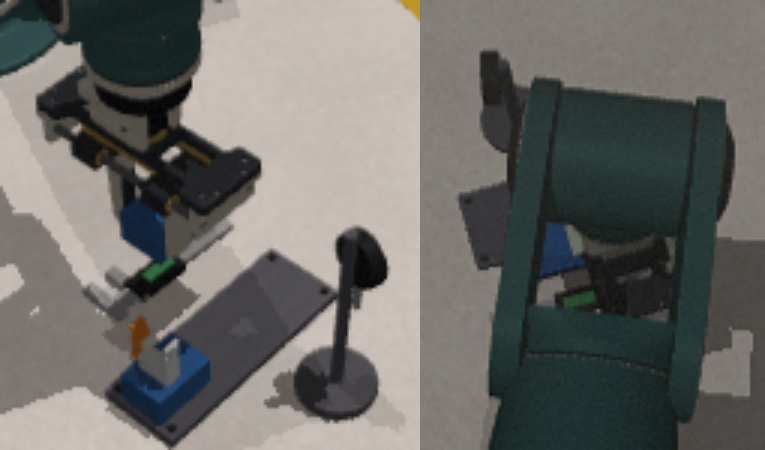

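Block held level, in line with the fixture on the robot's side; the dial head at (365,260) faces away. Moving over the plate and lowering.

>>> carry_out(plan="0 0 0.002 0.0198 0.0062 0 0.03;0 0 0 0.0198 0.0062 0 0.03;0 0 0 0.0198 0.0062 0 0.03;0 0 0 0 0 -0.035 0.03;0 0 0 0 0 -0.035 0.03;0 0 0 0 0 -0.03 0.03;0 0 0 0 0 0 0.03")

```text
clock: 5.95
tcp_pos: [0.5885, -0.018, 0.0455]
eef_rot: [0.595, 0.804, -0.002, -0.003]
force: [-0.5, 0.5, -3.9]
grip_width: 0.0478
gripper_force: 60.0
```

```bash
python3 -c "
from h import *
st()
for n in('scene','top'):
    s=manip.snapshot(n);cv2.imwrite(f'pics/{n}3.png',s['img'])
a=cv2.imread('pics/scene3.png');b=cv2.imread('pics/top3.png')
cv2.imwrite('pics/c3.png',np.hstack([cv2.resize(a[130:260,270:390],None,fx=4,fy=4),cv2.resize(b[150:280,275:350],None,fx=4,fy=4)]))"
```

```text
t 5.95 tcp [ 0.5885 -0.018   0.0455] yaw_y 0.2975 zax [-0.007  0.001 -1.   ] F [-0.5  0.5 -3.9] M [-0.19  0.05 -0.01] w 0.0478 g 60.0 fix -19.7 1.3 j6 -0.37
```

View pics/c3.png

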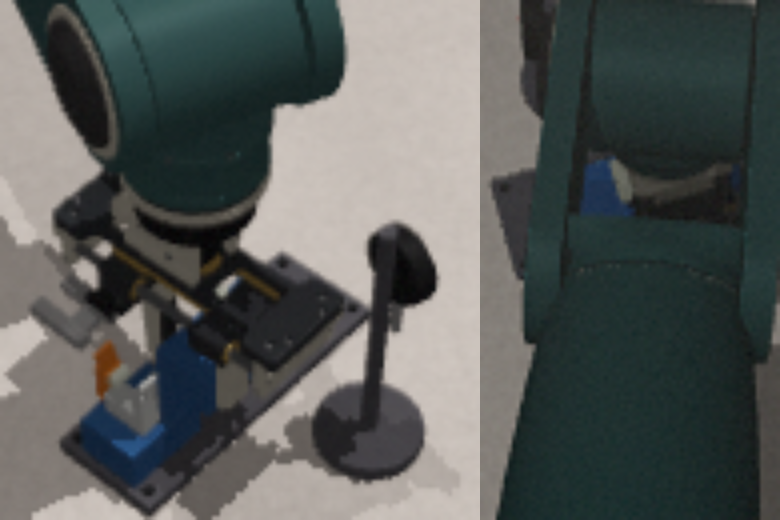

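The block hovers about 3 mm above the plate, beside the head at about (160,420) and well clear of the dial at (380,300). Lowering to contact.

>>> carry_out(plan="0 0 0 0.001 0.0003 -0.001 0.03;0 0 0 0 0 -0.001 0.03;0 0 0 0 0 -0.0005 0.03;0 0 0 0 0 -0.0005 0.03;0 0 0 0 0 0 0.03")

```text
clock: 6.55
tcp_pos: [0.5921, -0.019, 0.0474]
eef_rot: [0.595, 0.804, 0.0, 0.0]
force: [0.3, 0.4, -5.3]
grip_width: 0.0475
gripper_force: 60.0
```

```bash
python3 -c "
from h import *
st()"
```

```text
t 6.55 tcp [ 0.5921 -0.019   0.0474] yaw_y 0.2967 zax [ 0. -0. -1.] F [ 0.3  0.4 -5.3] M [-0.26  0.04 -0.04] w 0.0475 g 60.0 fix -21.7 -1.9 j6 -0.37
```

>>> carry_out(plan="0 0 0 -0.0017 -0.0005 -0.001 0.03;0 0 0 0 0 -0.001 0.03;0 0 0 0 0 -0.001 0.03;0 0 0 0 0 -0.001 0.03;0 0 0 0 0 -0.0005 0.03;0 0 0 0 0 0 0.03;0 0 0 0 0 0 0.03;0 0 0 0 0 0 0.03")

```text
clock: 7.35
tcp_pos: [0.5904, -0.0195, 0.0428]
eef_rot: [0.595, 0.804, -0.0, -0.0]
force: [-0.5, -0.1, -3.8]
grip_width: 0.0473
gripper_force: 60.0
```

```bash
python3 -c "
from h import *
st()"
```

```text
t 7.35 tcp [ 0.5904 -0.0195  0.0428] yaw_y 0.2968 zax [-0.  0. -1.] F [-0.5 -0.1 -3.8] M [-0.19  0.11  0.01] w 0.0473 g 60.0 fix -21.7 -0.1 j6 -0.37
```

>>> carry_out(plan="0 0 0 0 0 -0.0004 0.03;0 0 0 0.0006 -0.0019 0 0.03;0 0 0 0.0006 -0.0019 0 0.03;0 0 0 0.0006 -0.0019 0 0.03;0 0 0 0 0 0 0.03;0 0 0 0 0 0 0.03;0 0 0 0 0 0 0.03")

```text
clock: 8.05
tcp_pos: [0.5925, -0.0254, 0.0426]
eef_rot: [0.595, 0.804, 0.0, 0.0]
force: [0.7, 2.6, 3.7]
grip_width: 0.0472
gripper_force: 60.0
```

```bash
python3 -c "
from h import *
st()"
```

```text
t 8.05 tcp [ 0.5925 -0.0254  0.0426] yaw_y 0.2967 zax [ 0.001 -0.    -1.   ] F [0.7 2.6 3.7] M [ 0.22 -0.02 -0.07] w 0.0472 g 60.0 fix -27.9 -0.4 j6 -0.38
```

>>> carry_out(plan="0 0 0 0.0003 -0.00095 0 0.03;0 0 0 0 0 0 0.03;0 0 0 0.0003 -0.00095 0 0.03;0 0 0 0 0 0 0.03;0 0 0 0 0 0 0.03")

```text
clock: 8.55
tcp_pos: [0.5927, -0.026, 0.0426]
eef_rot: [0.595, 0.804, 0.001, -0.001]
force: [-3.5, 13.1, 8.0]
grip_width: 0.0476
gripper_force: 60.0
```

```bash
python3 -c "
from h import *
st()"
```

```text
t 8.55 tcp [ 0.5927 -0.026   0.0426] yaw_y 0.297 zax [-0.     0.002 -1.   ] F [-3.5 13.1  8. ] M [ 1.92  0.76 -0.18] w 0.0476 g 60.0 fix -28.5 -0.4 j6 -0.39
```

Contact with the head: 13 N along the fixture's axis. Releasing and going up.

>>> carry_out(plan="0 0 0 0 0 0 0.085;0 0 0 0 0 0 0.085;0 0 0 0 0 0 0.085;0 0 0 0 0 0 0.085;0 0 0 0 0 0 0.085;0 0 0 0 0 0 0.085")

```text
clock: 9.15
tcp_pos: [0.5928, -0.0272, 0.0423]
eef_rot: [0.595, 0.804, -0.0, -0.0]
force: [-0.5, -0.1, -1.1]
grip_width: 0.0844
gripper_force: 0.0
```

>>> carry_out(plan="0 0 0 0 0 0.02 0.085;0 0 0 0 0 0.035 0.085;0 0 0 0 0 0.04 0.085;0 0 0 0 0 0.04 0.085;0 0 0 0 0 0.04 0.085;0 0 0 -0.02 -0.03 0.01 0.085;0 0 0 -0.02 -0.045 0 0.085;0 0 0 -0.02 -0.045 0 0.085")

```text
clock: 9.95
tcp_pos: [0.5321, -0.148, 0.228]
eef_rot: [0.594, 0.804, 0.0, 0.001]
force: [0.4, -0.9, -0.9]
grip_width: 0.0851
gripper_force: 0.0
```

>>> carry_out(plan="0 0 0 -0.02 -0.045 0 0.085;0 0 0 -0.01 -0.045 0 0.085;0 0 0 0 -0.045 0 0.085;0 0 0 0 -0.045 0 0.085;0 0 0 0 -0.02 0 0.085")

```text
clock: 10.45
tcp_pos: [0.5021, -0.3502, 0.227]
eef_rot: [0.596, 0.803, -0.0, -0.0]
force: [0.2, -0.2, 0.7]
grip_width: 0.0851
gripper_force: 0.0
```

```bash
python3 -c "
from h import *
st()
import pickle
S={n:manip.snapshot(n) for n in('scene','top')};pickle.dump(S,open('s4.pkl','wb'))
a=S['scene']['img'];b=S['top']['img']
cv2.imwrite('pics/c4.png',np.vstack([np.hstack([cv2.resize(a[180:260,280:370],None,fx=4,fy=4,interpolation=cv2.INTER_CUBIC),cv2.resize(b[165:245,272:362],None,fx=4,fy=4,interpolation=cv2.INTER_CUBIC)]),cv2.resize(a[200:300,130:310],None,fx=4,fy=4)[:240]]))"
```

```text
t 10.45 tcp [ 0.5021 -0.3502  0.227 ] yaw_y 0.2946 zax [-0. -0. -1.] F [ 0.2 -0.2  0.7] M [-0.03  0.01  0.01] w 0.0851 g 0.0 fix -312.4 180.6 j6 -0.95
```

View pics/c4.png

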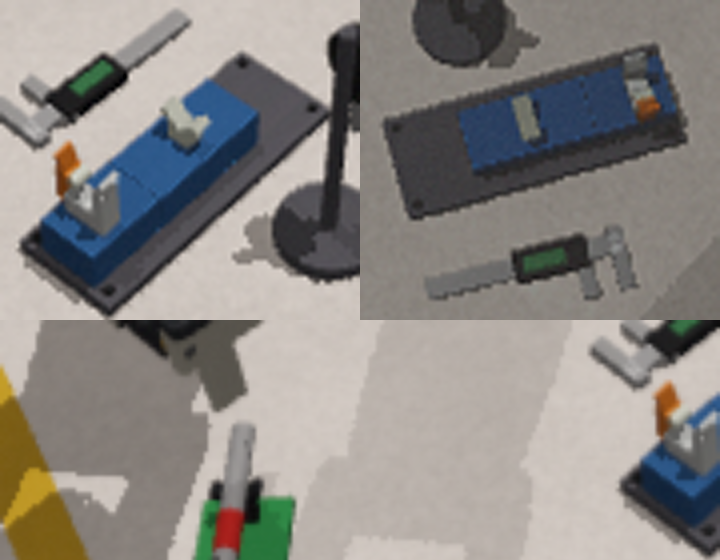

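The block sits flush and in line with the head, with no visible gap (joint at (140,185) left, (585,85) right). Refining the rod pose and checking block corners.

```bash
sed -i '/^quad(/,$d' m0.py
python3 - <<'E'
exec(open("m0.py").read())
quad("cradle top",pts("top",540,0,408,190,[(625,53),(688,88),(628,207),(563,177)],.008))
quad("cradle scene",pts("scene",540,220,165,225,[(604,296),(695,297),(678,438),(583,440)],.008))
S=pickle.load(open("s4.pkl","rb"))
th=1.866;o=np.array([.584,.0012]);ex=np.array([np.cos(th),np.sin(th)]);ey=np.array([-ex[1],ex[0]])
P=pts("scene",0,0,280,180,[(209,79),(260,113),(96,253),(41,212)],.046)
print(np.c_[(P-o)@ex,(P-o)@ey].round(4).tolist())
for n,b in(("scene",(165,215,225,290)),("top",(405,460,190,250))):
    u0,u1,v0,v1=b;I=pickle.load(open("s0.pkl","rb"))[n];h=cv2.cvtColor(I["img"],cv2.COLOR_BGR2HSV)[v0:v1,u0:u1]
    red=cv2.inRange(h,(0,150,60),(6,255,255))+cv2.inRange(h,(174,150,60),(180,255,255))
    q=cv2.findNonZero(red)[:,0].mean(0)+[u0,v0];print(n,"band",len(cv2.findNonZero(red)),ray(I,*q,.046).round(4))
E
```

```text
cradle top [[0.5682, -0.361], [0.5405, -0.4096], [0.4458, -0.3582], [0.4688, -0.3083]] c [ 0.5059 -0.3593] edges [0.056  0.1077 0.0549 0.1125] ang [-2.09, 2.644, 1.139, -0.488]
cradle scene [[0.4417, -0.359], [0.4742, -0.3077], [0.5707, -0.3583], [0.5408, -0.4096]] c [ 0.5068 -0.3586] edges [0.0607 0.1089 0.0593 0.1113] ang [1.006, -0.483, -2.098, 2.67]
[[0.0563, 0.0205], [0.0561, -0.0258], [-0.1039, -0.0223], [-0.1036, 0.0271]]
scene band 62 [ 0.5045 -0.3569  0.046 ]
top band 42 [ 0.5053 -0.3578  0.046 ]
```

Run:
```python
from h import *
import pickle
th=1.866;o=np.array([.584,.0012]);ex=np.array([np.cos(th),np.sin(th)]);ey=np.array([-ex[1],ex[0]])
for f in("s0.pkl","s4.pkl"):
  S=pickle.load(open(f,"rb"))
  for n,(u0,u1,v0,v1) in(("scene",(275,375,175,265)),("top",(270,365,165,230))):
    g=cv2.cvtColor(S[n]["img"],cv2.COLOR_BGR2GRAY)[v0:v1,u0:u1]
    k=4;G=cv2.resize(g,None,fx=k,fy=k,interpolation=cv2.INTER_CUBIC)
    L=cv2.createLineSegmentDetector().detect(G)[0][:,0]
    for l in L:
        if np.hypot(l[2]-l[0],l[3]-l[1])<60: continue
        px=[(u0+(l[i]+.5)/k-.5,v0+(l[i+1]+.5)/k-.5) for i in(0,2)]
        for z in(.012,.046):
            P=np.array([ray(S[n],*p,z)[:2]-o for p in px]);F=np.c_[P@ex,P@ey]*1e3
            d=F[1]-F[0];a=np.arctan2(d[1],d[0]);a=(a+np.pi/4)%(np.pi/2)-np.pi/4
            if abs(a)<.15 and ((z==.012)): r=F
            if abs(a)<.15: print(f,n,z,F.round(1).tolist(),"ang",round(a,4),"len",round(np.hypot(*d)))
```

```text
s0.pkl scene 0.012 [[88.7, -47.3], [5.7, -47.0]] ang -0.0036 len 83
s0.pkl scene 0.046 [[65.6, -63.6], [-14.6, -63.3]] ang -0.0036 len 80
s0.pkl scene 0.012 [[5.3, -46.8], [-118.0, -46.5]] ang -0.0021 len 123
s0.pkl scene 0.046 [[-15.0, -63.1], [-134.2, -62.8]] ang -0.0021 len 119
s0.pkl scene 0.012 [[-10.6, 116.7], [46.5, 114.9]] ang -0.0315 len 57
s0.pkl scene 0.046 [[-30.4, 95.0], [24.8, 93.2]] ang -0.0315 len 55
s0.pkl scene 0.012 [[43.5, 40.6], [110.0, 40.5]] ang -0.0022 len 66
s0.pkl scene 0.046 [[21.9, 21.4], [86.2, 21.3]] ang -0.0022 len 64
s0.pkl scene 0.012 [[-25.2, 41.3], [43.3, 40.8]] ang -0.0082 len 68
s0.pkl scene 0.046 [[-44.5, 22.1], [21.7, 21.6]] ang -0.0082 len 66
s0.pkl scene 0.012 [[115.0, 36.5], [115.6, -29.4]] ang 0.0092 len 66
s0.pkl scene 0.046 [[91.0, 17.4], [91.6, -46.3]] ang 0.0092 len 64
s0.pkl scene 0.012 [[48.8, 91.9], [110.7, 89.4]] ang -0.0399 len 62
s0.pkl scene 0.046 [[27.0, 71.0], [86.9, 68.6]] ang -0.0399 len 60
s0.pkl scene 0.012 [[-112.9, -41.3], [109.6, -42.1]] ang -0.0037 len 222
s0.pkl scene 0.046 [[-129.3, -57.8], [85.8, -58.6]] ang -0.0037 l
[... 1507 characters left out ...]
.0394 len 59
s4.pkl scene 0.012 [[-112.9, -41.3], [109.7, -42.1]] ang -0.0035 len 223
s4.pkl scene 0.046 [[-129.3, -57.8], [85.9, -58.5]] ang -0.0035 len 215
s4.pkl scene 0.012 [[-90.1, -5.4], [28.7, -7.1]] ang -0.0138 len 119
s4.pkl scene 0.046 [[-107.2, -23.1], [7.6, -24.7]] ang -0.0138 len 115
s4.pkl scene 0.012 [[53.1, 107.4], [114.7, 104.7]] ang -0.0434 len 62
s4.pkl scene 0.046 [[31.2, 86.0], [90.7, 83.4]] ang -0.0434 len 60
s4.pkl top 0.012 [[40.7, 89.1], [-12.7, 90.7]] ang -0.0297 len 53
s4.pkl top 0.046 [[41.0, 93.1], [-10.9, 94.6]] ang -0.0297 len 52
s4.pkl top 0.012 [[40.4, -41.0], [-18.6, -41.1]] ang 0.0015 len 59
s4.pkl top 0.046 [[40.8, -33.4], [-16.6, -33.5]] ang 0.0015 len 57
```

Fixture yaw refines to 1.863; the block's edge is within about 0.01 rad of the head's. On to the rod.

>>> carry_out(plan="0 0 0.131 0.0027 -0.0025 -0.015 0.05;0 0 0.131 0.0027 -0.0025 -0.015 0.05;0 0 0.131 0.0027 -0.0024 -0.02 0.05;0 0 0.131 0.0027 -0.0024 -0.02 0.05;0 0 0.131 0.0028 -0.0024 -0.02 0.05;0 0 0.131 0.0028 -0.0024 -0.02 0.05;0 0 0 0 0 0 0.05;0 0 0 0 0 0 0.05")

```text
clock: 11.35
tcp_pos: [0.5195, -0.3607, 0.1179]
eef_rot: [0.243, 0.97, 0.0, -0.0]
force: [0.5, 0.8, 0.6]
grip_width: 0.05
gripper_force: 0.0
```

```bash
sed -i 's/th=1.866/th=1.863/' h.py; python3 -c "
from h import *
st()
a=manip.snapshot('scene')['img'];b=manip.snapshot('top')['img']
cv2.imwrite('pics/c5.png',np.hstack([cv2.resize(a[190:310,140:240],None,fx=4,fy=4),cv2.resize(b[150:270,390:475],None,fx=4,fy=4)]))"
```

```text
t 11.35 tcp [ 0.5195 -0.3607  0.1179] yaw_y 1.0796 zax [-0.  0. -1.] F [0.5 0.8 0.6] M [-0.05 -0.01 -0.01] w 0.05 g 0.0 fix -328.0 166.1 j6 -1.73
```

View pics/c5.png

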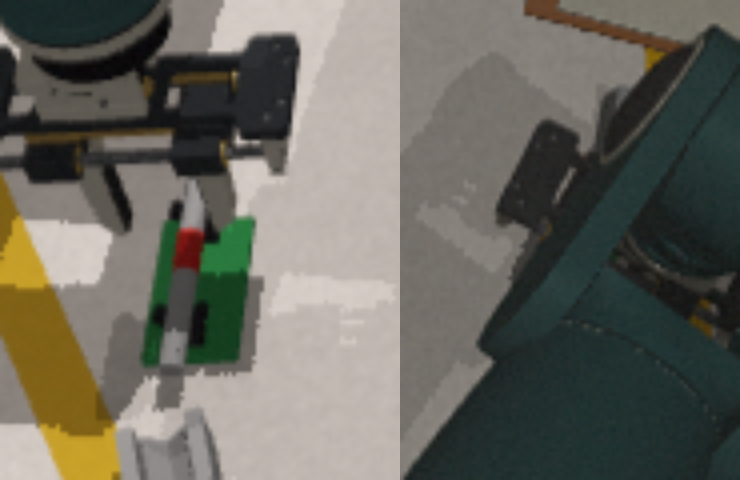

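The open fingers hang over the rod near its red band at (188,250); V-block at (170,445) is well clear. Descending to grip.

>>> carry_out(plan="0 0 0 -0.001 -0.0041 -0.02 0.05;0 0 0 0 0 -0.03 0.05;0 0 0 0 0 -0.018 0.05;0 0 0 0 0 -0.005 0.05;0 0 0 0 0 0 0.05;0 0 0 0 0 0 0.05")

```text
clock: 12.05
tcp_pos: [0.5187, -0.3661, 0.0458]
eef_rot: [0.242, 0.97, -0.0, 0.001]
force: [-0.6, 0.6, 0.1]
grip_width: 0.0499
gripper_force: 0.0
```

>>> carry_out(plan="0 0 0 0 0 0 0.005;0 0 0 0 0 0 0.005;0 0 0 0 0 0 0.005;0 0 0 0 0 0 0.005;0 0 0 0 0 0 0.005;0 0 0 0 0 0 0.005;0 0 0 0 0 0 0.005;0 0 0 0 0 0 0.005", newtons=50)

```text
clock: 12.85
tcp_pos: [0.5183, -0.3658, 0.0444]
eef_rot: [0.242, 0.97, 0.0, 0.0]
force: [0.2, 1.3, 2.1]
grip_width: 0.0146
gripper_force: 50.0
```

```bash
python3 -c "
from h import *
st()"
```

```text
t 12.85 tcp [ 0.5183 -0.3658  0.0444] yaw_y 1.0828 zax [ 0.  0. -1.] F [0.2 1.3 2.1] M [ 0.23 -0.11 -0.  ] w 0.0146 g 50.0 fix -332.5 168.7 j6 -1.74
```

>>> carry_out(plan="0 0 0 0 0 0.02 0.005;0 0 0 0 0 0.03 0.005;0 0 0 0 0 0.035 0.005;0 0 0 0 0 0.031 0.005;0 0 0 0 0 0 0.005")

```text
clock: 13.35
tcp_pos: [0.5193, -0.3667, 0.165]
eef_rot: [0.242, 0.97, -0.001, 0.003]
force: [0.1, 0.1, -1.5]
grip_width: 0.0147
gripper_force: 50.0
```

>>> carry_out(plan="0 0 -0.1318 0.0102 0.0392 0 0.005;0 0 -0.1318 0.0102 0.0392 0 0.005;0 0 -0.1318 0.0102 0.0392 0 0.005;0 0 -0.1318 0.0102 0.0392 0 0.005;0 0 -0.1318 0.0102 0.0392 0 0.005;0 0 -0.1318 0.0102 0.0392 0 0.005;0 0 0 0.0102 0.0392 0 0.005;0 0 0 0.0102 0.0392 0 0.005")

```text
clock: 14.15
tcp_pos: [0.5995, -0.0506, 0.1589]
eef_rot: [0.597, 0.802, -0.0, -0.001]
force: [0.8, -0.5, -3.0]
grip_width: 0.0151
gripper_force: 50.0
```

>>> carry_out(plan="0 0 0 0 0 0 0.005;0 0 0 0 0 0 0.005;0 0 0 0 0 0 0.005")

```text
clock: 14.45
tcp_pos: [0.5994, -0.0529, 0.1595]
eef_rot: [0.597, 0.802, -0.0, -0.0]
force: [-0.5, -0.2, -2.6]
grip_width: 0.0147
gripper_force: 50.0
```

```bash
python3 -c "
from h import *
st()
import pickle
S={n:manip.snapshot(n) for n in('scene','top')};pickle.dump(S,open('s6.pkl','wb'))
a=S['scene']['img'];b=S['top']['img']
cv2.imwrite('pics/c6.png',np.hstack([cv2.resize(a[120:260,260:380],None,fx=4,fy=4),cv2.resize(b[140:280,280:355],None,fx=4,fy=4)]))"
```

```text
t 14.45 tcp [ 0.5994 -0.0529  0.1595] yaw_y 0.2916 zax [-0.001 -0.    -1.   ] F [-0.5 -0.2 -2.6] M [-0.1  -0.   -0.05] w 0.0147 g 50.0 fix -56.2 0.8 j6 -0.42
```

View pics/c6.png

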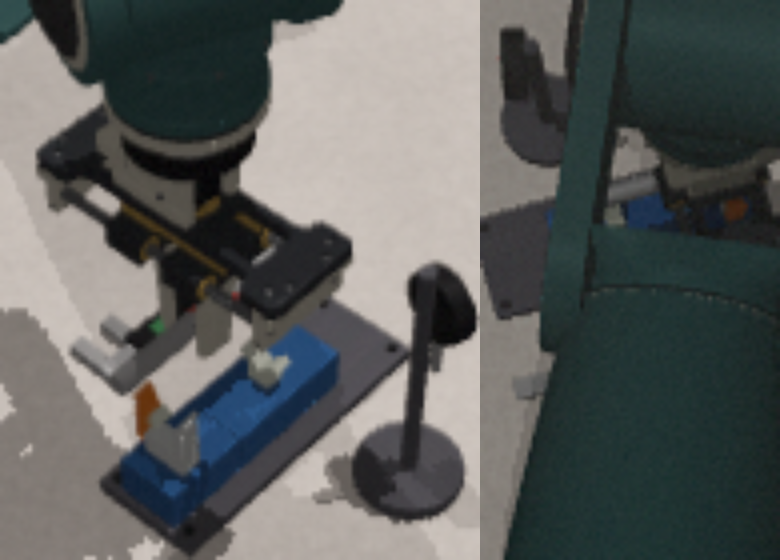

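The rod hangs over the fixture in line, its clip end at (125,385) behind the jaw; block still flush. Lowering to just above the clip.

>>> carry_out(plan="0 0 0 0.0008 0.0002 -0.02 0.005;0 0 0 0 0 -0.02 0.005;0 0 0 0 0 -0.015 0.005;0 0 0 0 0 -0.006 0.005;0 0 0 0 0 0 0.005;0 0 0 0 0 0 0.005;0 0 0 0 0 0 0.005")

```text
clock: 15.25
tcp_pos: [0.601, -0.0521, 0.1004]
eef_rot: [0.597, 0.802, 0.0, 0.001]
force: [0.6, 0.2, -3.1]
grip_width: 0.0148
gripper_force: 50.0
```

```bash
python3 -c "
from h import *
st()
s=manip.snapshot('scene');a=s['img']
th=1.863;o=np.array([.584,.0012,0]);ex=np.array([np.cos(th),np.sin(th),0]);ey=np.array([-ex[1],ex[0],0]);z=np.array([0,0,1])
z0=manip.get_state()['tcp_pos'][2]-.0044
for q in((-125,0),(-40,0),(45,0)):
    print(q,((proj(s,o+ex*q[0]/1e3+ey*q[1]/1e3+z*z0)-[260,170])*6).round())
cv2.imwrite('pics/c7.png',cv2.resize(a[170:260,260:380],None,fx=6,fy=6,interpolation=cv2.INTER_CUBIC))"
```

```text
t 15.25 tcp [ 0.601  -0.0521  0.1004] yaw_y 0.2919 zax [ 0.001 -0.    -1.   ] F [ 0.6  0.2 -3.1] M [-0.1   0.04  0.05] w 0.0148 g 50.0 fix -55.9 -1.0 j6 -0.42
(-125, 0) [183. 368.]
(-40, 0) [322. 250.]
(45, 0) [451. 140.]
```

View pics/c7.png

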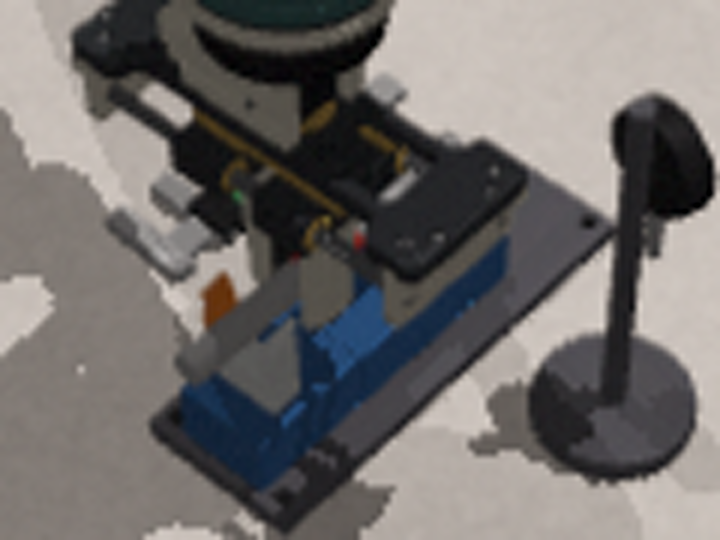

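The rod lies between prong and orange jaw over the clip, its end at (190,362) versus (183,368) predicted: about 3–4 mm too far to +x; correcting while lowering.

>>> carry_out(plan="0 0 0 0 -0.0032 -0.004 0.005;0 0 0 0 0 -0.004 0.005;0 0 0 0 0 -0.002 0.005;0 0 0 0 0 -0.002 0.005;0 0 0 0 0 0 0.005;0 0 0 0 0 0 0.005")

```text
clock: 15.9
tcp_pos: [0.6011, -0.0552, 0.0879]
eef_rot: [0.597, 0.802, 0.0, 0.001]
force: [5.6, 1.0, 2.3]
grip_width: 0.015
gripper_force: 50.0
```

```bash
python3 -c "
from h import *
st()"
```

```text
t 15.9 tcp [ 0.6011 -0.0552  0.0879] yaw_y 0.2921 zax [ 0.001 -0.    -1.   ] F [5.6 1.  2.3] M [-0.12 -0.81  0.12] w 0.015 g 50.0 fix -59.0 -0.1 j6 -0.43
```

>>> carry_out(plan="0 0 0 0 0 -0.0015 0.005;0 0 0 0 0 -0.0015 0.005;0 0 0 0 0 -0.0015 0.005;0 0 0 0 0 -0.0015 0.005;0 0 0 0 0 0 0.005")

```text
clock: 16.4
tcp_pos: [0.6017, -0.0552, 0.0836]
eef_rot: [0.597, 0.802, 0.001, 0.001]
force: [1.6, 2.0, 18.0]
grip_width: 0.0149
gripper_force: 50.0
```

```bash
python3 -c "
from h import *
st()"
```

```text
t 16.4 tcp [ 0.6017 -0.0552  0.0836] yaw_y 0.2921 zax [ 0.003 -0.    -1.   ] F [ 1.6  2.  18. ] M [-0.01 -0.21 -0.01] w 0.0149 g 50.0 fix -59.1 -0.7 j6 -0.43
```

>>> carry_out(plan="0 0 0 0 0 -0.0015 0.005;0 0 0 0 0 -0.0015 0.005;0 0 0 0 0 -0.001 0.005;0 0 0 0 0 0 0.005")

```text
clock: 16.8
tcp_pos: [0.6012, -0.0552, 0.0777]
eef_rot: [0.597, 0.802, 0.0, 0.001]
force: [7.8, -0.8, 1.4]
grip_width: 0.0149
gripper_force: 50.0
```

```bash
python3 -c "
from h import *
st()"
```

```text
t 16.8 tcp [ 0.6012 -0.0552  0.0777] yaw_y 0.2919 zax [ 0.002 -0.    -1.   ] F [ 7.8 -0.8  1.4] M [-0.08 -1.12 -0.02] w 0.0149 g 50.0 fix -59.0 -0.2 j6 -0.43
```

>>> carry_out(plan="0 0 0 0 0 -0.001 0.005;0 0 0 0 0 -0.001 0.005;0 0 0 0 0 -0.001 0.005;0 0 0 0 0 -0.001 0.005;0 0 0 0 0 0 0.005;0 0 0 0 0 0 0.005")

```text
clock: 17.4
tcp_pos: [0.601, -0.0554, 0.074]
eef_rot: [0.597, 0.802, 0.0, 0.001]
force: [3.4, -1.7, 5.6]
grip_width: 0.0148
gripper_force: 50.0
```

```bash
python3 -c "
from h import *
st()"
```

```text
t 17.4 tcp [ 0.601  -0.0554  0.074 ] yaw_y 0.2917 zax [ 0.001 -0.    -1.   ] F [ 3.4 -1.7  5.6] M [-0.01 -0.5  -0.11] w 0.0148 g 50.0 fix -59.1 0.0 j6 -0.43
```

>>> carry_out(plan="0 0 0 0 0 -0.0008 0.005;0 0 0 0 0 -0.0007 0.005;0 0 0 0 0 0 0.005;0 0 0 0 0 0 0.005")

```text
clock: 17.8
tcp_pos: [0.6011, -0.0554, 0.0738]
eef_rot: [0.597, 0.802, 0.0, 0.001]
force: [-3.2, -0.6, 20.5]
grip_width: 0.0143
gripper_force: 50.0
```

```bash
python3 -c "
from h import *
st()"
```

```text
t 17.8 tcp [ 0.6011 -0.0554  0.0738] yaw_y 0.2918 zax [ 0.002 -0.    -1.   ] F [-3.2 -0.6 20.5] M [ 0.19  0.76 -0.11] w 0.0143 g 50.0 fix -59.2 -0.1 j6 -0.43
```

Firm stop at 20 N: home. Releasing, going straight up and clear, then checking.

>>> carry_out(plan="0 0 0 0 0 0.0012 0.05;0 0 0 0 0 0 0.05;0 0 0 0 0 0 0.05;0 0 0 0 0 0 0.05;0 0 0 0 0 0 0.05;0 0 0 0 0 0 0.05;0 0 0 0 0 0.02 0.05;0 0 0 0 0 0.03 0.05")

```text
clock: 18.6
tcp_pos: [0.5997, -0.0551, 0.1218]
eef_rot: [0.597, 0.802, -0.001, -0.001]
force: [0.2, -1.2, -0.2]
grip_width: 0.0504
gripper_force: 0.0
```

>>> carry_out(plan="0 0 0 0 0 0.04 0.05;0 0 0 0 0 0.04 0.05;0 0 0 0 0 0.03 0.05;0 0 0 -0.02 -0.03 0 0.05;0 0 0 -0.02 -0.045 0 0.05;0 0 0 -0.02 -0.045 0 0.05;0 0 0 -0.02 -0.045 0 0.05;0 0 0 0 -0.045 0 0.05")

```text
clock: 19.4
tcp_pos: [0.5188, -0.2668, 0.2338]
eef_rot: [0.597, 0.802, -0.0, 0.0]
force: [1.0, 0.4, -0.6]
grip_width: 0.0502
gripper_force: 0.0
```

>>> carry_out(plan="0 0 0 0 -0.045 0 0.05;0 0 0 0 -0.03 0 0.05;0 0 0 0 -0.01 0 0.05;0 0 0 0 0 0 0.05")

```text
clock: 19.8
tcp_pos: [0.5204, -0.3509, 0.2326]
eef_rot: [0.597, 0.802, 0.0, -0.0]
force: [0.1, 0.8, -0.0]
grip_width: 0.0494
gripper_force: 0.0
```

Run:
```python
from h import *
st()
S={n:manip.snapshot(n) for n in('scene','top')}
th=1.863;o=np.array([.584,.0012,0]);ex=np.array([np.cos(th),np.sin(th),0]);ey=np.array([-ex[1],ex[0],0])
for n,r in(("scene",(170,270,270,390)),("top",(160,260,270,365))):
    I=S[n];h=cv2.cvtColor(I["img"],cv2.COLOR_BGR2HSV)
    red=cv2.inRange(h,(0,150,60),(6,255,255));red[:r[0]]=0;red[r[1]:]=0;red[:,:r[2]]=0;red[:,r[3]:]=0
    q=cv2.findNonZero(red)
    if q is not None:
        p=ray(I,*q[:,0].mean(0),.075)-o;print(n,"band",len(q),(p@ex*1e3).round(1),(p@ey*1e3).round(1))
    for c in((-125,0),(45,0)):print(n,c,((proj(I,o+ex*c[0]/1e3+ey*c[1]/1e3+[0,0,.07])-[270,r[0]])*4).round())
a,b=S["scene"]["img"],S["top"]["img"]
cv2.imwrite("pics/c8.png",np.hstack([cv2.resize(a[170:260,270:370],None,fx=4,fy=4,interpolation=cv2.INTER_CUBIC),cv2.resize(b[160:250,270:365],None,fx=4,fy=4,interpolation=cv2.INTER_CUBIC)]))
```

```text
t 19.8 tcp [ 0.5204 -0.3509  0.2326] yaw_y 0.2906 zax [-0.001  0.001 -1.   ] F [ 0.1  0.8 -0. ] M [-0.07  0.06  0.02] w 0.0494 g 0.0 fix -318.9 162.4 j6 -0.92
scene band 53 -44.0 -2.8
scene (-125, 0) [ 84. 270.]
scene (45, 0) [260. 119.]
top band 41 -44.0 1.5
top (-125, 0) [337.  88.]
top (45, 0) [123. 149.]
```

View pics/c8.png

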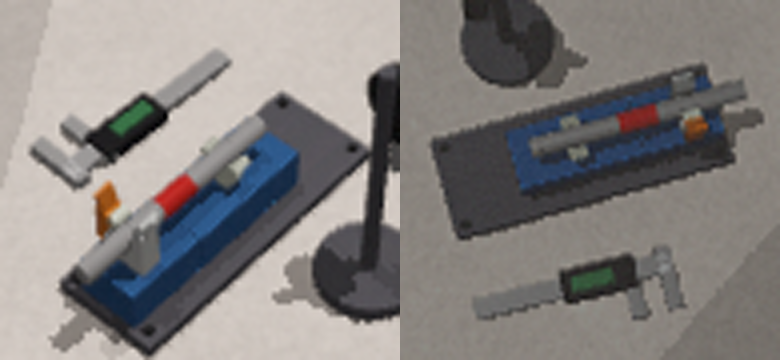

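The rod lies in the clip and the V with the jaw shut; its ends at (85,270) and (262,125) match the seated prediction (84,270), (260,119) and the band is 4 mm from midway. The block is still flush, and the caliper and dial stand have not moved. Handing in.

```bash
python3 -c "
from h import *
print(manip.job_done())"
```

```text
the job is handed in; nothing more can be done
None
```

I handed the job in at about 20 s of the 61 s. The block is butted flush against the head and the rod is seated in the clip and V with the jaw shut. The band is about 4 mm from midway, the gripper is clear, and the hand-in returned no verdict.

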